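# Index the bur platter and press it home

### The arm

A 6-joint arm with a two-finger parallel gripper is mounted at the origin on a cart in front of the work surface, level with it; the furniture and walls round the work are solid. World frame = base frame: x ahead of the robot, y to its left, z up, the work surface at z = 0. Lengths are in mm, angles in degrees, forces in N, time in s.
With the tool pointing down it reaches from about 300 to 850 mm from the base axis. Payload 4.2 kg.
Tool frame: the origin (TCP) lies at the very end of the fingers, on their centre line; the grasp point (between the pads) lies 19 mm behind it (env.grip_depth is the distance from the TCP to the grasp point, in mm); y points along the fingers, z is the direction in which the jaws open and shut, and the axes are right-handed (so a half turn about y gives the same grasp; the last joint's range is limited). The gripper opens to 91 mm and grips with 3 to 60 N. Pads are 32 mm wide; open, the fingers measure 118 mm over their backs; the gripper's body (76 mm by 178 mm) begins 60 mm behind the grasp point.
Start: joints at [74.198, 18.312, 89.639, -0, 72.044, -1.146], TCP at [145.488, 556.306, 213.976] pointing down, gripper open.
Joint ranges: [-177.97, 177.97], [-48.28, 115.42], [12.27, 149.76], [-77.06, 257.06], [2.81, 150.46], [-146.56, 146.56]. Speed limits (degrees/s): [147.25, 147.25, 180, 180, 180, 180].

### API

Orientations are given as [roll, pitch, yaw] about the fixed x, y, z axes, in that order (R = Rz(yaw) Ry(pitch) Rx(roll)).
In Python, from workcell import state, imaging, job, env gives the robot as it stands.
- The arm moves only by the shell command python3 -m pendant 'ROWS' [FORCE]. ROWS is JSON, a list of rows, each an object with "delta_pos": the shift along the tool's x, y, z in cm, a list of three; "twist": the turn, a rotation vector about the tool's x, y, z in degrees, a list of three; "grip": the opening in per cent of the stroke, from 0 (shut) to 100 (fully open). In form: [{"delta_pos": [tx, ty, tz], "twist": [wx, wy, wz], "grip": grip}, ...]. A call has exactly 5 rows; each row is the pose to reach, as a shift and turn from the pose commanded when the call began, along the tool's axes at that moment; what a row does not reach only later rows make up. A row lasts 1/10 s, in which the tool goes at most 50 mm and 8.59 degrees, less where a joint would pass 70% of its speed; a pose out of reach is approached as far as the arm can. A call with a gripper value outside its range is refused whole. The fingers move at their own pace and stop on an object; FORCE is the grip in N (left out, the last holds). Time passes only in rows, so rows that repeat a pose let the fingers close, or fill a call up. It gives the time, the measured TCP pose, the force and the opening at its end, in the units of the state.
- state(): the state, without advancing time (a new reading comes with each control period).
- imaging.grab_frame(name): name is "side" or "top" or "wrist"; returns (picture, depth): 400x640x3 uint8, red, green, blue; 400x640 float32, mm along the optical axis (not along the pixel's ray), 0 where there is no reading.
- imaging.camera_info(name): a dict with "fx", "fy", "cx", "cy" (pixels), "R" (3x3) and "t" (3): a world point X has camera coordinates R X + t. Camera axes: x right, y down, z forward; pixel columns grow to the right and rows downward; lengths in mm; the calibration is good to about 2 mm. A picture is of the moment at which its call begins: read the wrist's pose just before it. camera_info takes no time and is no camera call; for the wrist camera it gives the pose at the moment of the call.
- job.job_done(): hands the job in, once; it reports no verdict.
The state is a dict: "time_s": time; "qpos": joint angles; "qvel": joint speeds; "effort": joint torques, N m; "ee_pos": TCP position; "ee_rot": TCP orientation; "force": force on the tool from outside, world axes, zero at the start; "torque": the same for the moment, N m; "gripper_width": finger opening in mm.
Only numpy, scipy, OpenCV 4.12 (cv2) and the standard library are available. Lean on these libraries where they do the work, as an engineer would, in place of code of your own. Each camera call takes 0.05 s, during which the arm holds its last target.

### The job

The round bur platter has been left standing high on its stand, turned away from its index. Push its dividers round with the fingertips, either way, until the notch in the rim is over the steel key of the stand, then press the platter down fully home on the key and take the hand away. Do not lift the platter, and leave the small jar, the dropper bottle and the plugger where they are.

Things in the scene. Friction and masses are not known exactly. Their poses are not given: they have to be found in the camera images.
- stand_base: Round grey stand, 186 mm across and 18 mm high, fixed to the worktop. Origin at the centre of its underside, on the vertical axis about which the platter turns; its x axis points at the key. Position and heading differ each time.
- key (a point): Middle of the top of the key: a steel bar 8 mm wide with a round top, radial from 66 to 88 mm from the axis, top 30.5 mm above the worktop; this point is 74 mm from the axis. Its inner part lies under the platter rim; just outside the rim (81 to 90 mm from the axis) it carries an upright steel post, 8 mm wide, to 46 mm above the worktop, which shows where the key is.
- notch (a point): Middle of the only notch in the platter's rim, 74 mm from the axis, level with the plate's upper face (42 mm above the worktop while raised, 29 mm when home). The notch is 12 mm wide at its inner end, 62 mm from the axis, and 18 mm at the rim: the key has about 0.04 rad play either way, and its round top leads in a little more.
- platter: Aluminium disc, 150 mm across, 10 mm thick; origin on the axis at its underside, x axis towards the notch. Four radial steel dividers stand on it, 45, 135, 225 and 315 degrees round from the notch: 36 to 72 mm from the axis, 6 mm thick, 18 mm high. A ring of 14 mm high burs is 24.5 mm from the axis. Turns either way with 1 N at a divider, stays where left, cannot tilt or shift sideways.
- hub_top (a point): Centre of the top of the platter's black round hub, on the axis: 30 mm across, 26 mm above the plate's upper face, a good place to press; 68 mm above the worktop while raised, 55 mm when home. It goes down with the platter.
- platter_lift (a joint): How far the platter is pressed down: 0 raised (start), 0.013 m fully home; negative if lifted. It is snug on its spindle: it does not sink by its own weight, needs about 6 N to go down and stays there. Away from the notch the key holds it up: it meets the key at 0.0015 and, pressed hard there, yields only a few mm, some 5 mm at 20 N, and may stay at about 0.004.
- small_jar: Small jar with white cap, 31 mm across, 32 mm high, loose, left of the stand. Origin at the centre of its underside. Not to be disturbed.
- dropper_bottle: Brown dropper bottle, 34 mm across, 109 mm high, loose, left of the stand. Origin at the centre of its underside. Not to be disturbed.
- plugger: Black hand instrument, 123 mm long, 8 mm thick, lying along y near the front edge, between stand and robot. Origin at the centre of its underside. Not to be disturbed.

How it is judged (in metres and radians):
On the way, in this order (a step that is already met when the one before it is completed fails the run):
1. the notch stands over the key, the platter still high (horizontal distance between notch and key below 0.005 m and value of joint platter_lift below 0.007 m), for 0.1 s.
2. the platter is pressed home on the key (value of joint platter_lift above 0.0112 m), for 0.2 s.
At the end, for the whole second after the job is handed in: The platter is fully home (pressed down at least 11.2 of 13 mm) with its notch on the key (within 5 mm), at rest, and the small jar, dropper bottle and plugger are within 20 mm of where they stood (value of joint platter_lift above 0.0112 m and horizontal distance between notch and key below 0.005 m and angular speed of platter below 0.05 rad/s and distance of each of small_jar, dropper_bottle, plugger from where it was at the start of the episode below 0.02 m); the robot touches nothing.
It fails at once if the platter is lifted more than 5 mm (value of joint platter_lift below -0.005 m).
It fails at once if the small jar is moved more than 20 mm or tipped over (distance of small_jar from where it was at the start of the episode above 0.02 m or angle between small_jar's own z axis and vertical above 0.5 rad).
It fails at once if the dropper bottle is moved more than 20 mm or tipped over (distance of dropper_bottle from where it was at the start of the episode above 0.02 m or angle between dropper_bottle's own z axis and vertical above 0.5 rad).
It fails at once if the plugger is moved more than 20 mm or tipped over (distance of plugger from where it was at the start of the episode above 0.02 m).
It also fails if it takes over 72 s, if anything falls off the work surface, if the arm or the gripper's body presses on something with over 40 N, if the wrist force passes 120 N, or if a joint passes its speed limit or range.

## Working session

There is one attempt and no reset: what is moved stays moved. The work goes in short steps, Python scripts to look and compute and a shell command to move; the robot and the scene stay as the last step left them, time stands still between calls to the robot, and variables do not carry over. Pictures are saved under pics/ and viewed, and the job is handed in when it is done.

```bash
mkdir -p pics; ls
python3 - <<'E'
from workcell import state, imaging, job, env
import cv2
s=state();print(s)
for n in("top","side"):
    p,d=imaging.grab_frame(n);cv2.imwrite(f"pics/{n}0.png",p[:,:,::-1]);import numpy as np;np.save(f"pics/{n}0.npy",d)
    c=imaging.camera_info(n);print(n,c)
E
```

```text
pics
{'time_s': 0.0, 'qpos': array([ 7.41968312e+01,  1.83529045e+01,  8.97072013e+01, -4.76896663e-04,
        7.20434401e+01, -1.14612542e+00]), 'qvel': array([ 0.06987734, -0.05911676,  0.04013203,  0.00041371,  0.00917539,
        0.051269  ]), 'effort': array([ 2.16493470e-03, -4.12480795e+01, -2.31975514e+01,  7.30164559e-02,
        4.59786085e-02, -1.57851905e-04]), 'ee_pos': array([145.3589342 , 555.79704822, 213.10222862]), 'ee_rot': array([-9.01035343e+01,  1.61784926e-03, -1.46568974e+01]), 'force': array([-1.05525464,  0.38821724, -0.07576929]), 'torque': array([ 0.00386527, -0.05946943, -0.02078271]), 'gripper_width': 90.9062245542461}
top {'fx': 427.0247306993011, 'fy': 427.0247306993011, 'cx': 311.61245525098866, 'cy': 199.04491802870703, 'R': array([[-0.02705093, -0.99949806,  0.0164889 ],
       [-0.9962612 ,  0.02560212, -0.08251153],
       [ 0.08204797, -0.01865927, -0.99645369]]), 't': array([394.84584932, 478.6345427 , 885.7411637 ])}
side {'fx': 475.2704729587075, 'fy': 475.2704729587075, 'cx': 323.4075072490193, 'cy': 199.99678256000962, 'R': array([[ 0.82343514, -0.56719352,  0.01568692],
       [-0.2655259 , -0.40962077, -0.87275817],
       [ 0.50144847,  0.71449446, -0.48790071]]), 't': array([-170.80811553,  374.94531621,  377.55755835])}
```

View pics/top0.png

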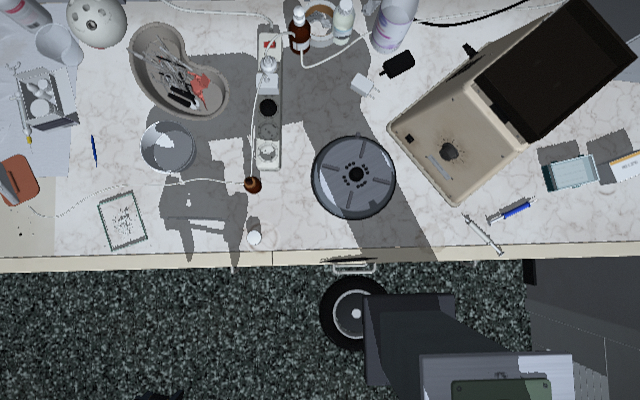

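View pics/side0.png

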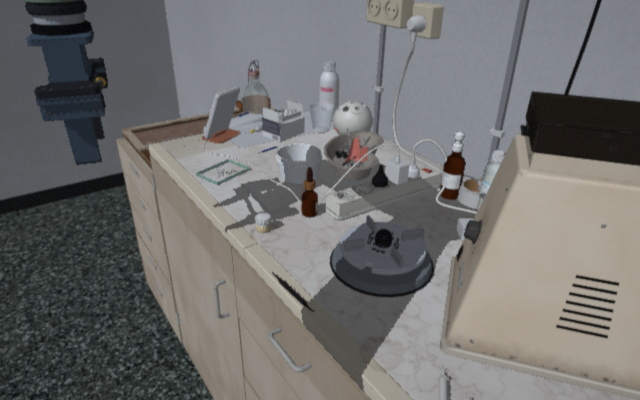

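Run:
```python
import cv2
p=cv2.imread("pics/top0.png");cv2.imwrite("pics/top0z.png",cv2.resize(p[125:230,300:410],None,fx=5.5,fy=5.5,interpolation=cv2.INTER_CUBIC))
p=cv2.imread("pics/side0.png");cv2.imwrite("pics/side0z.png",cv2.resize(p[205:305,315:450],None,fx=5.5,fy=5.5,interpolation=cv2.INTER_CUBIC))
```

```text
(no output)
```

View pics/top0z.png

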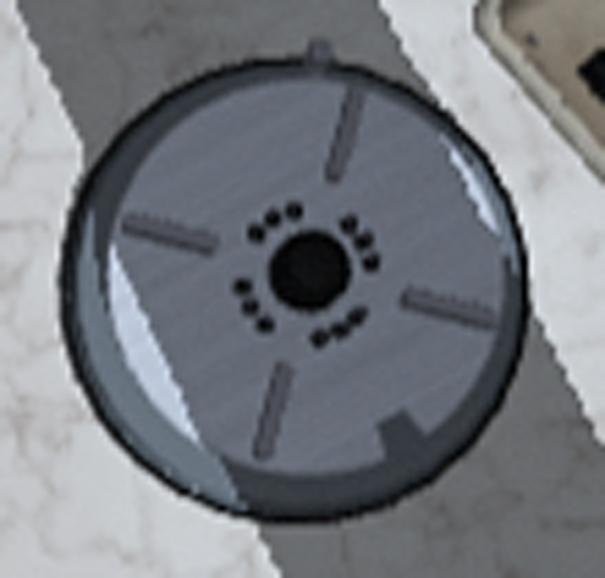

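View pics/side0z.png

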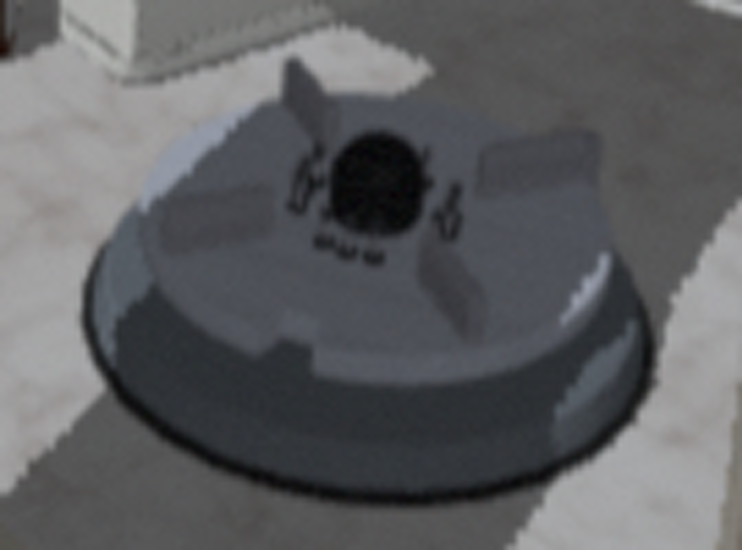

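```bash
cat > h.py <<'E'
import numpy as np
from workcell import imaging
def ray(c,u,v,z):
    R=np.array(c['R']);t=np.array(c['t']);C=-R.T@t
    d=R.T@np.array([(u-c['cx'])/c['fx'],(v-c['cy'])/c['fy'],1]);return C+d*(z-C[2])/d[2]
def proj(c,X):
    x=np.array(c['R'])@np.asarray(X,float)+c['t'];return np.array([c['fx']*x[0]/x[2]+c['cx'],c['fy']*x[1]/x[2]+c['cy']])
E
python3 - <<'E'
from h import *
c=imaging.camera_info("top")
f=lambda x,y,z:ray(c,(x+.5)/5.5-.5+300,(y+.5)/5.5-.5+125,z)
hub=f(310,270,68);print(hub)
# platter disc edge fits
for n,x,y,z in[("post",320,50,46),("notch",405,432,42),("d1",350,92,60),("d1i",333,178,60),("d2",124,222,60),("d2i",214,247,60),("d3",263,457,60),("d3i",284,365,60),("d4",492,322,60),("d4i",404,296,60)]:
    X=f(x,y,z);r=X-hub;print(n,X[:2].round(1),np.hypot(*r[:2]).round(1),np.degrees(np.arctan2(r[1],r[0])).round(1))
s=imaging.camera_info("side")
print(proj(s,hub))
E
```

```text
[533.37223395 292.76987422  68.        ]
post [619.9 283.3] 87.1 -6.3
notch [475.1 256.1] 68.9 -147.8
d1 [600.6 274.6] 69.6 -15.2
d1i [568.5 282. ] 36.7 -17.0
d2 [554.  359.7] 70.1 72.9
d2i [543.9 326.9] 35.7 72.8
d3 [466.  311.4] 69.9 164.5
d3i [499.6 302.6] 35.1 163.8
d4 [513.6 225.4] 70.2 -106.4
d4i [524.  257.5] 36.5 -104.9
[383.26273424 231.28450644]
```

Run:
```python
from h import *
c=imaging.camera_info("top");d=np.load("pics/top0.npy")
v,u=np.mgrid[:400,:640]
P=np.stack([(u-c['cx'])/c['fx']*d,(v-c['cy'])/c['fy']*d,d],-1)
X=(P-np.array(c['t']))@np.array(c['R'])
ok=d>0
rel=X[...,:2]-[533.4,292.8];r=np.hypot(rel[...,0],rel[...,1])
for a,b in[(0,17),(77,95),(95,110),(110,130),(130,160),(160,200)]:
    m=ok&(r>a)&(r<=b);i=np.argmax(np.where(m,X[...,2],-99));print(a,b,X.reshape(-1,3)[i].round(),np.median(X[m][:,2]).round(1))
m=ok&(X[...,2]>50)&(X[...,2]<65)&(r<16);
m=ok&(X[...,2]>62)&(r<25);print("hub c",X[m].mean(0),m.sum())
m=ok&(r<95)&(r>79)&(X[...,2]>36);print("post",X[m].round(1))
# disc centroid
m=ok&(abs(X[...,2]-42)<4)&(r<85);print("plate",X[m].mean(0),m.sum())
```

```text
0 17 [532. 295.  72.] 64.2
77 95 [621. 285.  49.] 14.8
95 110 [585. 198.   5.] -0.1
110 130 [605. 185.  69.] 0.1
130 160 [627. 163. 213.] 1.0
160 200 [627. 127. 339.] 20.5
hub c [533.54926757 291.99041047  66.48815676] 137
post [[623.3 284.9  47.1]
 [623.1 282.8  47.4]
 [621.7 286.8  45. ]
 [620.8 285.2  48.6]
 [621.5 282.7  45.6]
 [621.8 280.4  44. ]
 [620.3 286.4  41.8]
 [619.2 285.   46.5]
 [618.9 283.   47.7]
 [618.8 281.   47.9]
 [617.9 286.7  43.2]
 [617.2 285.   46.2]
 [617.5 282.7  44.7]
 [617.2 280.8  45.8]
 [615.1 287.2  46.3]
 [615.2 285.   45.6]
 [614.8 283.1  47. ]
 [615.2 280.8  45.3]
 [614.8 284.1  38. ]
 [614.8 281.9  37.7]]
plate [534.25142672 292.1107356   42.20608373] 3533
```

```bash
cat >> h.py <<'E'
from workcell import state
from scipy.spatial.transform import Rotation as Ro
def info(tgt=None):
    s=state();R=Ro.from_euler('xyz',s['ee_rot'],degrees=True).as_matrix()
    z=R[:,2];print("t",s['time_s'].__round__(2),"pos",s['ee_pos'].round(1),"phi",np.degrees(np.arctan2(z[1],z[0])).round(2),"down",R[:,1].round(3),"F",s['force'].round(1),"T",s['torque'].round(2),"w",round(s['gripper_width'],1),"q",np.round(s['qpos'],1))
    if tgt is not None: print("delta cm",(R.T@(np.array(tgt)-s['ee_pos'])/10).round(2))
E
python3 -m pendant '[{"delta_pos":[4.4,0,-1.6],"twist":[0,8,0],"grip":100},{"delta_pos":[8.8,0,-3.1],"twist":[0,16,0],"grip":100},{"delta_pos":[13.2,0,-4.7],"twist":[0,24,0],"grip":100},{"delta_pos":[17.6,0,-6.3],"twist":[0,32,0],"grip":100},{"delta_pos":[22,0,-7.8],"twist":[0,40,0],"grip":100}]'
python3 -c "
from h import *
info([533.7,292.4,214])"
```

```text
time_s: 0.6
ee_pos: [339.7, 423.7, 213.7]
ee_rot: [-90.0, -0.0, -55.0]
force: [1.0, 0.5, 0.3]
gripper_width: 91.2
t 0.6 pos [339.7 423.7 213.7] phi 35.03 down [-0. -0. -1.] F [1.  0.5 0.3] T [-0.06 -0.06 -0.  ] w 91.2 q [50.1 15.5 93.8  0.  70.8 15. ]
delta cm [21.89 -0.04  8.35]
```

```bash
python3 -m pendant '[{"delta_pos":[4.4,0,1.7],"twist":[0,8,0],"grip":100},{"delta_pos":[8.8,0,3.3],"twist":[0,16,0],"grip":100},{"delta_pos":[13.1,0,5],"twist":[0,24,0],"grip":100},{"delta_pos":[17.5,0,6.7],"twist":[0,32,0],"grip":100},{"delta_pos":[21.9,0,8.35],"twist":[0,40,0],"grip":100}]'
python3 -m pendant '[{"delta_pos":[0,1,0],"twist":[0,8,0],"grip":100},{"delta_pos":[0,2,0],"twist":[0,16,0],"grip":100},{"delta_pos":[0,3,0],"twist":[0,24,0],"grip":100},{"delta_pos":[0,4,0],"twist":[0,32,0],"grip":100},{"delta_pos":[0,5,0],"twist":[0,40,0],"grip":100}]'
python3 -m pendant '[{"delta_pos":[0,1,0],"twist":[0,8,0],"grip":100},{"delta_pos":[0,2,0],"twist":[0,16,0],"grip":100},{"delta_pos":[0,3,0],"twist":[0,16,0],"grip":100},{"delta_pos":[0,4,0],"twist":[0,16,0],"grip":100},{"delta_pos":[0,4,0],"twist":[0,16,0],"grip":100}]'
python3 - <<'E'
from h import *
import cv2
info([533.7,292.4,50])
for n in("wrist","side"):
    p,d=imaging.grab_frame(n);cv2.imwrite(f"pics/{n}1.png",p[:,:,::-1])
c=imaging.camera_info("wrist");print(c)
print(proj(c,[533.7,292.4,68]))
E
```

```text
time_s: 1.1
ee_pos: [534.6, 293.4, 213.5]
ee_rot: [-90.0, -0.0, -95.0]
force: [0.8, 1.3, -0.2]
gripper_width: 91.2
time_s: 1.6
ee_pos: [533.2, 294.6, 163.0]
ee_rot: [-90.0, -0.1, -135.0]
force: [0.5, 0.6, 0.8]
gripper_width: 91.0
time_s: 2.1
ee_pos: [532.4, 294.3, 122.1]
ee_rot: [-90.0, -0.2, -150.5]
force: [0.2, -0.3, -0.2]
gripper_width: 91.3
t 2.1 pos [532.4 294.3 122.1] phi -60.54 down [-0.003 -0.002 -1.   ] F [ 0.2 -0.3 -0.2] T [-0.05  0.13 -0.04] w 91.3 q [27.8 25.3 92.6  0.  62.3 88.4]
delta cm [-0.05  7.21  0.23]
{'fx': 282.4041592830455, 'fy': 282.4041592830455, 'cx': 318.8382735060134, 'cy': 200.39975751426954, 'R': array([[ 4.91658999e-01, -8.70787793e-01, -2.19916316e-04],
       [-8.35476198e-01, -4.71792736e-01,  2.81764328e-01],
       [-2.45460692e-01, -1.38348232e-01, -9.59483619e-01]]), 't': array([ -5.44425248, 578.54712742, 476.50681079])}
[321.57138412 216.7232375 ]
```

View pics/wrist1.png

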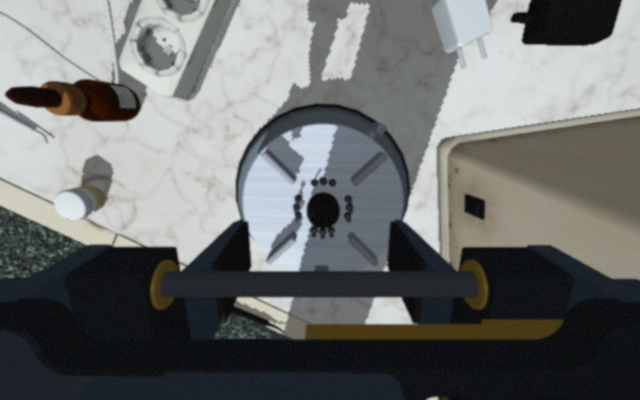

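View pics/side1.png

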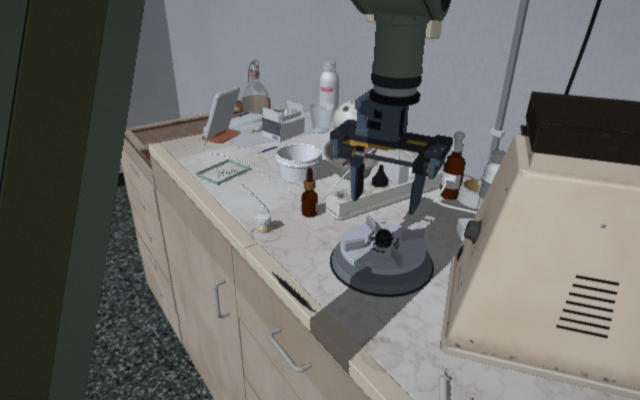

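```bash
cat >> h.py <<'E'
def cloud(n):
    c=imaging.camera_info(n);p,d=imaging.grab_frame(n);v,u=np.mgrid[:400,:640]
    P=np.stack([(u-c['cx'])/c['fx']*d,(v-c['cy'])/c['fy']*d,d],-1)
    return p,d,(P-np.array(c['t']))@np.array(c['R']),c
E
python3 - <<'E'
from h import *
import cv2
info()
p,d,X,c=cloud("wrist")
cv2.imwrite("pics/w2.png",cv2.resize(p[90:290,220:420],None,fx=3,fy=3,interpolation=cv2.INTER_CUBIC)[:,:,::-1])
r=np.hypot(X[...,0]-533.7,X[...,1]-292.4)
m=(d>0)&(r<22)&(X[...,2]>62)&(X[...,2]<80);print(X[m].mean(0),m.sum(),X[m].min(0),X[m].max(0))
m=(d>0)&(r<79)&(abs(X[...,2]-42)<4);print(X[m].mean(0),m.sum())
m=(d>0)&(r>79)&(r<96)&(X[...,2]>36)&(X[...,2]<55);print(X[m].mean(0),m.sum())
E
```

```text
t 2.2 pos [533.4 294.9 123.8] phi -60.59 down [-0. -0. -1.] F [-0.1  0.7  0.3] T [-0.08  0.17 -0.06] w 91.3 q [27.9 25.2 92.5  0.  62.3 88.4]
[535.46591755 292.51501565  66.21853576] 682 [521.20998935 278.68198172  62.00636972] [547.33470625 305.21962007  69.55741574]
[540.30279666 295.97444543  41.64432964] 15918
[619.04215789 284.46151184  44.43947082] 117
```

View pics/w2.png

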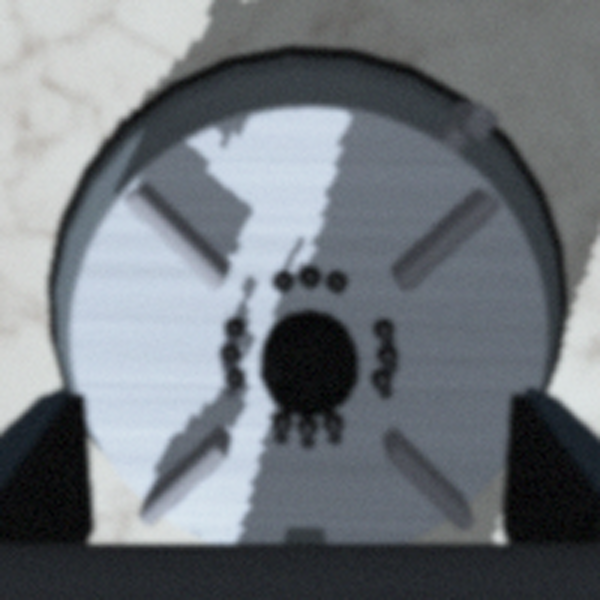

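```bash
python3 -m pendant '[{"delta_pos":[0.08,2,0.26],"twist":[0,0,0],"grip":100},{"delta_pos":[0.08,4,0.26],"twist":[0,0,0],"grip":100},{"delta_pos":[0.08,6,0.26],"twist":[0,0,0],"grip":100},{"delta_pos":[0.08,7.3,0.26],"twist":[0,0,0],"grip":100},{"delta_pos":[0.08,7.3,0.26],"twist":[0,0,0],"grip":100}]'
python3 -c "
from h import *
info([534,292.3,50])"
```

```text
time_s: 2.75
ee_pos: [533.1, 291.7, 49.6]
ee_rot: [-90.0, -0.2, -150.6]
force: [1.1, -0.8, 0.5]
gripper_width: 91.2
t 2.75 pos [533.1 291.7  49.6] phi -60.64 down [-0.003 -0.001 -1.   ] F [ 1.1 -0.8  0.5] T [-0.1   0.11  0.03] w 91.2 q [27.6 29.4 97.5  0.  53.2 88.2]
delta cm [-0.11 -0.04 -0.  ]
```

```bash
python3 -m pendant '[{"delta_pos":[0,0,0],"twist":[0,-6,0],"grip":100},{"delta_pos":[0,0,0],"twist":[0,-12,0],"grip":100},{"delta_pos":[0,0,0],"twist":[0,-17,0],"grip":100},{"delta_pos":[0,0,0],"twist":[0,-21,0],"grip":100},{"delta_pos":[0,0,0],"twist":[0,-25,0],"grip":100}]'
python3 -m pendant '[{"delta_pos":[0,0,0],"twist":[0,-5,0],"grip":100},{"delta_pos":[0,0,0],"twist":[0,-10,0],"grip":100},{"delta_pos":[0,0,0],"twist":[0,-15,0],"grip":100},{"delta_pos":[0,0,0],"twist":[0,-20,0],"grip":100},{"delta_pos":[0,0,0],"twist":[0,-25,0],"grip":100}]'
python3 - <<'E'
from h import *
import cv2
info([534,292.3,50])
p,d=imaging.grab_frame("wrist");cv2.imwrite("pics/w3.png",p[:,:,::-1])
p,d=imaging.grab_frame("top");cv2.imwrite("pics/t3.png",cv2.resize(p[125:230,300:410],None,fx=5.5,fy=5.5,interpolation=cv2.INTER_CUBIC)[:,:,::-1])
E
```

```text
time_s: 3.25
ee_pos: [534.6, 292.2, 52.4]
ee_rot: [-89.9, 0.1, -125.5]
force: [-0.1, -1.2, -0.8]
gripper_width: 91.2
time_s: 3.75
ee_pos: [534.4, 292.1, 52.3]
ee_rot: [-89.9, 0.0, -100.4]
force: [0.0, -1.8, 1.1]
gripper_width: 91.9
t 3.75 pos [534.4 292.1  52.3] phi -10.43 down [ 0.001  0.    -1.   ] F [ 0.  -1.8  1.1] T [-0.4   0.18 -0.07] w 91.9 q [27.6 29.2 97.4 -0.  53.3 38. ]
delta cm [-0.02  0.23 -0.05]
```

View pics/w3.png

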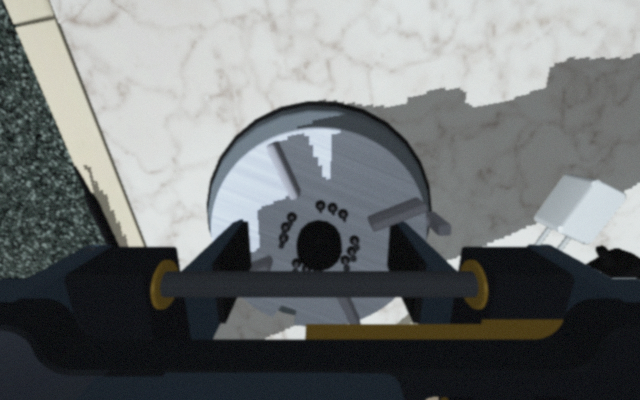

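View pics/t3.png

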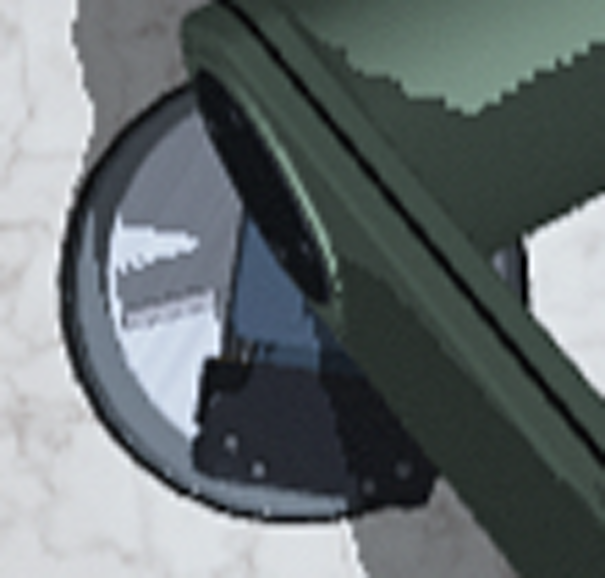

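Run:
```python
from h import *
c=imaging.camera_info("wrist");h=np.array([534.2,292.3])
for n,u,v,z in[("hub",319,239,68),("dA out",276,146,60),("dA in",295,193,60),("dB out",420,204,60),("dB in",374,223,60),("post",440,221,46)]:
    r=ray(c,u,v,z)[:2]-h;print(n,r.round(1),np.hypot(*r).round(1),np.degrees(np.arctan2(r[1],r[0])).round(1))
```

```text
hub [ 2.5 10.6] 10.9 76.8
dA out [-11.6  68. ] 69.0 99.7
dA in [-6.7 39. ] 39.6 99.8
dB out [66.  18.3] 68.5 15.5
dB in [37.1 11.3] 38.8 17.0
post [82.5 -1.2] 82.5 -0.8
```

```bash
python3 -m pendant '[{"delta_pos":[0,0.1,0],"twist":[0,-6,0],"grip":100},{"delta_pos":[0,0.1,0],"twist":[0,-13,0],"grip":100},{"delta_pos":[0,0.1,0],"twist":[0,-20,0],"grip":100},{"delta_pos":[0,0.1,0],"twist":[0,-27,0],"grip":100},{"delta_pos":[0,0.1,0],"twist":[0,-34,0],"grip":100}]'
python3 -m pendant '[{"delta_pos":[0,0,0],"twist":[0,-7,0],"grip":100},{"delta_pos":[0,0,0],"twist":[0,-14,0],"grip":100},{"delta_pos":[0,0,0],"twist":[0,-21,0],"grip":100},{"delta_pos":[0,0,0],"twist":[0,-28,0],"grip":100},{"delta_pos":[0,0,0],"twist":[0,-35,0],"grip":100}]'
python3 -m pendant '[{"delta_pos":[0,0,0],"twist":[0,-7,0],"grip":100},{"delta_pos":[0,0,0],"twist":[0,-14,0],"grip":100},{"delta_pos":[0,0,0],"twist":[0,-20,0],"grip":100},{"delta_pos":[0,0,0],"twist":[0,-25,0],"grip":100},{"delta_pos":[0,0,0],"twist":[0,-30,0],"grip":100}]'
python3 - <<'E'
from h import *
import cv2
info([534,292.3,50])
p,d=imaging.grab_frame("wrist");cv2.imwrite("pics/w4.png",p[:,:,::-1])
p,d=imaging.grab_frame("top");cv2.imwrite("pics/t4.png",cv2.resize(p[125:230,300:410],None,fx=5.5,fy=5.5,interpolation=cv2.INTER_CUBIC)[:,:,::-1])
E
```

```text
time_s: 4.35
ee_pos: [534.8, 292.2, 51.1]
ee_rot: [-89.9, -0.0, -66.5]
force: [0.8, -1.5, 0.5]
gripper_width: 91.4
time_s: 4.85
ee_pos: [534.5, 292.5, 51.0]
ee_rot: [-89.9, -0.0, -31.5]
force: [0.2, 0.4, 0.6]
gripper_width: 91.3
time_s: 5.35
ee_pos: [534.0, 292.4, 50.8]
ee_rot: [-90.0, -0.0, -1.6]
force: [-1.7, -0.6, 0.6]
gripper_width: 91.3
t 5.35 pos [534.  292.4  50.8] phi 88.42 down [ 0.  0. -1.] F [-1.7 -0.6  0.6] T [-0.12  0.2  -0.07] w 91.3 q [ 27.6  29.3  97.5   0.   53.2 -60.8]
delta cm [-0.    0.08 -0.01]
```

View pics/w4.png

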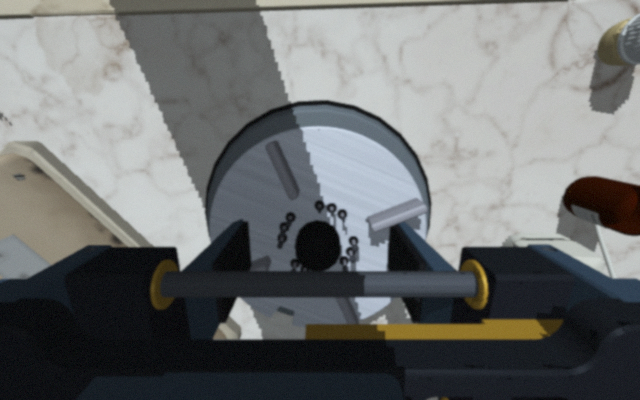

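View pics/t4.png

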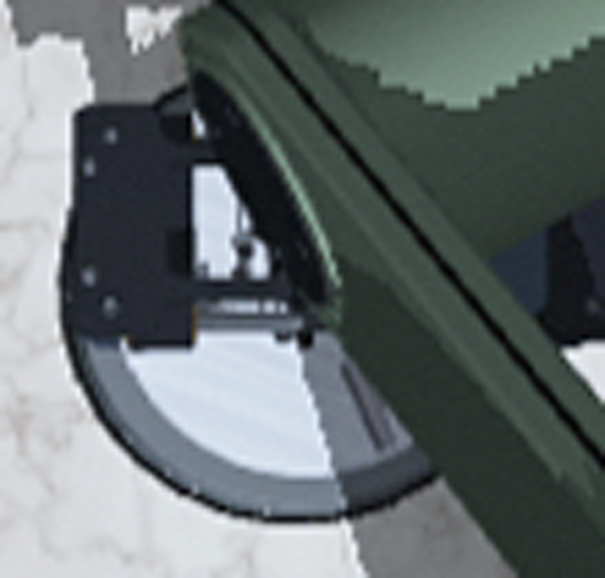

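```bash
python3 -m pendant '[{"delta_pos":[0,0,0],"twist":[0,-5,0],"grip":100},{"delta_pos":[0,0,0],"twist":[0,-10,0],"grip":100},{"delta_pos":[0,0,0],"twist":[0,-14,0],"grip":100},{"delta_pos":[0,0,0],"twist":[0,-17,0],"grip":100},{"delta_pos":[0,0,0],"twist":[0,-18,0],"grip":100}]'
python3 -m pendant '[{"delta_pos":[0,0,0],"twist":[0,0,0],"grip":100},{"delta_pos":[0,0,0],"twist":[0,3,0],"grip":100},{"delta_pos":[0,-2,0],"twist":[0,4,0],"grip":100},{"delta_pos":[0,-6,0],"twist":[0,4,0],"grip":100},{"delta_pos":[0,-9,0],"twist":[0,4,0],"grip":100}]'
python3 - <<'E'
from h import *
import cv2
info([450,500,230])
p,d=imaging.grab_frame("side");cv2.imwrite(f"pics/side5z.png",cv2.resize(p[205:305,315:450],None,fx=5.5,fy=5.5,interpolation=cv2.INTER_CUBIC)[:,:,::-1])
E
```

```text
time_s: 5.95
ee_pos: [534.0, 292.3, 50.4]
ee_rot: [-90.0, -0.0, 16.2]
force: [-1.3, -0.5, 0.8]
gripper_width: 91.4
time_s: 6.45
ee_pos: [534.8, 292.6, 141.9]
ee_rot: [-90.0, -0.1, 12.2]
force: [0.3, -0.4, 0.2]
gripper_width: 91.2
t 6.45 pos [534.8 292.6 141.9] phi 102.22 down [ 0.002  0.001 -1.   ] F [ 0.3 -0.4  0.2] T [ 0.07 -0.01  0.03] w 91.2 q [ 27.6  24.3  91.2   0.   64.4 -74.6]
delta cm [-3.88 -8.81 22.07]
```

View pics/side5z.png

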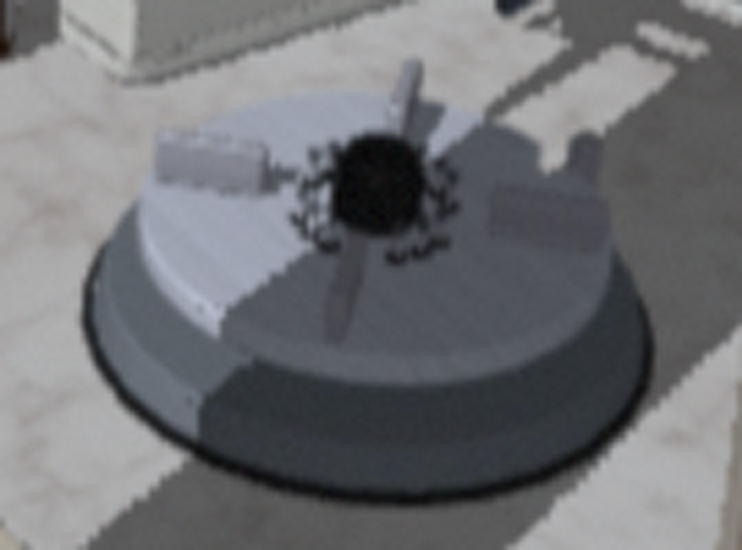

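```bash
python3 -m pendant '[{"delta_pos":[-0.8,-2,4.4],"twist":[0,0,0],"grip":100},{"delta_pos":[-1.6,-4,8.8],"twist":[0,0,0],"grip":100},{"delta_pos":[-2.4,-6,13.2],"twist":[0,0,0],"grip":100},{"delta_pos":[-3.2,-8,17.6],"twist":[0,0,0],"grip":100},{"delta_pos":[-3.9,-9,22],"twist":[0,0,0],"grip":100}]'
python3 - <<'E'
from h import *
import cv2
info()
p,d=imaging.grab_frame("top");cv2.imwrite("pics/t6.png",p[:,:,::-1]);cv2.imwrite("pics/t6z.png",cv2.resize(p[125:230,300:410],None,fx=5.5,fy=5.5,interpolation=cv2.INTER_CUBIC)[:,:,::-1])
E
```

```text
time_s: 7.0
ee_pos: [448.7, 501.2, 232.4]
ee_rot: [-89.8, -0.2, 12.2]
force: [1.3, -0.4, 0.1]
gripper_width: 91.1
t 7.0 pos [448.7 501.2 232.4] phi 102.23 down [ 0.003  0.003 -1.   ] F [ 1.3 -0.4  0.1] T [ 0.04 -0.05  0.03] w 91.1 q [ 47.2  26.7  73.9   0.   79.2 -55.1]
```

View pics/t6z.png

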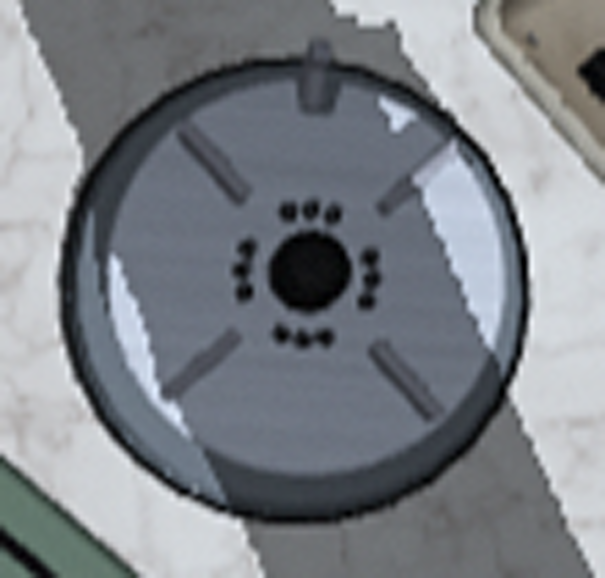

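Run:
```python
from h import *
c=imaging.camera_info("top")
f=lambda x,y,z:ray(c,(x+.5)/5.5-.5+300,(y+.5)/5.5-.5+125,z)
hub=f(310,270,68);hub=f(310,271,67);print(hub)
for n,x,y,z in[("post",319,47,46),("UL",184,130,60),("ULi",241,198,60),("UR",450,146,60),("URi",382,210,60),("LL",168,393,60),("LLi",236,334,60),("LR",434,413,60),("LRi",377,345,60),("notch",317,97,42)]:
    X=f(x,y,z);r=X-hub;print(n,np.hypot(*r[:2]).round(1),np.degrees(np.arctan2(r[1],r[0])).round(1))
h0=hub[:2]
# line directions of full diameters
for a,b in[((184,130),(434,413)),((450,146),(168,393))]:
    d=f(*a,60)-f(*b,60);print(np.degrees(np.arctan2(d[1],d[0])).round(2))
```

```text
[533.14421581 292.65775119  67.        ]
post 88.4 -5.9
UL 70.1 38.8
ULi 37.2 39.4
UR 71.5 -49.6
URi 36.5 -50.9
LL 67.9 129.0
LLi 34.7 128.6
LR 68.9 -139.8
LRi 36.5 -137.7
notch 70.2 -6.7
39.5
-50.29
```

```bash
python3 -m pendant '[{"delta_pos":[0.8,0,-4.4],"twist":[0,0,0],"grip":0},{"delta_pos":[1.6,0,-8.8],"twist":[0,0,0],"grip":0},{"delta_pos":[2.4,0,-13.2],"twist":[0,0,0],"grip":0},{"delta_pos":[3.2,0,-17.6],"twist":[0,0,0],"grip":0},{"delta_pos":[3.9,0,-22.2],"twist":[0,0,0],"grip":0}]' 30
python3 -c "
from h import *
info([534,292.3,80])"
```

```text
time_s: 7.55
ee_pos: [535.2, 288.8, 229.8]
ee_rot: [-90.0, -0.1, 12.3]
force: [0.3, 0.1, -0.5]
gripper_width: 54.2
t 7.55 pos [535.2 288.8 229.8] phi 102.28 down [ 0.001  0.001 -1.   ] F [ 0.3  0.1 -0.5] T [ 0.01 -0.02  0.03] w 54.2 q [ 27.3  20.8  83.6   0.   75.5 -75. ]
delta cm [-0.06 14.98  0.36]
```

```bash
python3 -m pendant '[{"delta_pos":[0,0,0.3],"twist":[0,0,0],"grip":0},{"delta_pos":[0,4,0.3],"twist":[0,0,0],"grip":0},{"delta_pos":[0,8,0.3],"twist":[0,0,0],"grip":0},{"delta_pos":[0,12,0.3],"twist":[0,0,0],"grip":0},{"delta_pos":[0,14.5,0.3],"twist":[0,0,0],"grip":0}]'
python3 -m pendant '[{"delta_pos":[0,0,0],"twist":[0,0,0],"grip":0},{"delta_pos":[0,0,0],"twist":[0,0,0],"grip":0},{"delta_pos":[0,0.3,0],"twist":[0,0,0],"grip":0},{"delta_pos":[0,0.6,0],"twist":[0,0,0],"grip":0},{"delta_pos":[0,0.9,0],"twist":[0,0,0],"grip":0}]'
python3 -c "
from h import *
info([534,292.3,68])"
```

```text
time_s: 8.05
ee_pos: [532.2, 293.1, 81.8]
ee_rot: [-90.0, 0.2, 12.3]
force: [-0.2, 0.1, -0.1]
gripper_width: 14.1
time_s: 8.55
ee_pos: [534.4, 293.6, 77.0]
ee_rot: [-90.0, -0.1, 12.3]
force: [-0.4, 0.7, 0.4]
gripper_width: 0.1
t 8.55 pos [534.4 293.6  77. ] phi 102.34 down [ 0.002  0.001 -1.   ] F [-0.4  0.7  0.4] T [ 0.07 -0.01  0.04] w 0.1 q [ 27.7  27.7  95.9   0.   56.3 -74.6]
delta cm [-0.06  0.9  -0.12]
```

```bash
python3 -m pendant '[{"delta_pos":[0,0.3,0],"twist":[0,0,0],"grip":0},{"delta_pos":[0,0.6,0],"twist":[0,0,0],"grip":0},{"delta_pos":[0,0.9,0],"twist":[0,0,0],"grip":0},{"delta_pos":[0,1.1,0],"twist":[0,0,0],"grip":0},{"delta_pos":[0,1.3,0],"twist":[0,0,0],"grip":0}]'
python3 -m pendant '[{"delta_pos":[0,0.1,0],"twist":[0,0,0],"grip":0},{"delta_pos":[0,0.2,0],"twist":[0,0,0],"grip":0},{"delta_pos":[0,0.3,0],"twist":[0,0,0],"grip":0},{"delta_pos":[0,0.4,0],"twist":[0,0,0],"grip":0},{"delta_pos":[0,0.4,0],"twist":[0,0,0],"grip":0}]'
python3 -c "
from h import *
info([534,292.3,55])"
```

```text
time_s: 9.05
ee_pos: [533.9, 293.2, 63.5]
ee_rot: [-90.0, -0.0, 12.3]
force: [-1.1, -1.3, 4.7]
gripper_width: 0.4
time_s: 9.55
ee_pos: [533.9, 293.2, 59.3]
ee_rot: [-90.0, -0.0, 12.3]
force: [-0.2, -1.0, 4.4]
gripper_width: 0.6
t 9.55 pos [533.9 293.2  59.3] phi 102.34 down [ 0.  0. -1.] F [-0.2 -1.   4.4] T [-0.12  0.17 -0.01] w 0.6 q [ 27.7  28.8  96.9   0.   54.2 -74.7]
delta cm [-0.01  0.43 -0.09]
```

Sinking freely at about 5 N, past the key. Continue to the stop.

```bash
python3 -m pendant '[{"delta_pos":[0,0.1,0],"twist":[0,0,0],"grip":0},{"delta_pos":[0,0.2,0],"twist":[0,0,0],"grip":0},{"delta_pos":[0,0.3,0],"twist":[0,0,0],"grip":0},{"delta_pos":[0,0.4,0],"twist":[0,0,0],"grip":0},{"delta_pos":[0,0.5,0],"twist":[0,0,0],"grip":0}]'
python3 -m pendant '[{"delta_pos":[0,0.05,0],"twist":[0,0,0],"grip":0},{"delta_pos":[0,0.1,0],"twist":[0,0,0],"grip":0},{"delta_pos":[0,0.1,0],"twist":[0,0,0],"grip":0},{"delta_pos":[0,0.1,0],"twist":[0,0,0],"grip":0},{"delta_pos":[0,0.1,0],"twist":[0,0,0],"grip":0}]'
python3 -c "
from h import *
info([534,292.3,55])"
```

```text
time_s: 10.05
ee_pos: [534.0, 293.3, 55.1]
ee_rot: [-90.0, -0.0, 12.3]
force: [-3.8, -2.1, 15.1]
gripper_width: 0.2
time_s: 10.55
ee_pos: [534.0, 293.3, 55.0]
ee_rot: [-90.0, -0.1, 12.3]
force: [-3.3, -1.6, 15.1]
gripper_width: 0.6
t 10.55 pos [534.  293.3  55. ] phi 102.34 down [ 0.001  0.001 -1.   ] F [-3.3 -1.6 15.1] T [-0.31  0.67  0.03] w 0.6 q [ 27.7  29.   97.2   0.   53.7 -74.7]
delta cm [-0.02  0.   -0.1 ]
```

Bottomed at 55.0 mm with 15 N: home. Retreat and check.

```bash
python3 -m pendant '[{"delta_pos":[0,-1,0],"twist":[0,0,0],"grip":0},{"delta_pos":[0,-4,0],"twist":[0,0,0],"grip":0},{"delta_pos":[0,-8,0],"twist":[0,0,0],"grip":0},{"delta_pos":[0,-12,0],"twist":[0,0,0],"grip":0},{"delta_pos":[0,-16,0],"twist":[0,0,0],"grip":0}]'
python3 -m pendant '[{"delta_pos":[-0.8,0,4.4],"twist":[0,0,0],"grip":0},{"delta_pos":[-1.6,0,8.8],"twist":[0,0,0],"grip":0},{"delta_pos":[-2.4,0,13.2],"twist":[0,0,0],"grip":0},{"delta_pos":[-3.2,0,17.6],"twist":[0,0,0],"grip":0},{"delta_pos":[-3.9,0,22],"twist":[0,0,0],"grip":0}]'
python3 - <<'E'
from h import *
import cv2
p,d,X,c=cloud("top")
info()
r=np.hypot(X[...,0]-533.7,X[...,1]-292.4)
m=(d>0)&(r<73)&(r>30);print("plate z median",np.median(X[m][:,2]))
m=(d>0)&(r<11);print("hub z",np.median(X[m][:,2]))
cv2.imwrite("pics/t7.png",p[:,:,::-1]);cv2.imwrite("pics/t7z.png",cv2.resize(p[125:230,300:410],None,fx=5.5,fy=5.5,interpolation=cv2.INTER_CUBIC)[:,:,::-1])
p,d=imaging.grab_frame("side");cv2.imwrite(f"pics/side7.png",p[:,:,::-1])
E
```

```text
time_s: 11.05
ee_pos: [533.6, 293.1, 214.1]
ee_rot: [-90.0, 0.0, 12.3]
force: [0.4, -0.1, -0.5]
gripper_width: 0.0
time_s: 11.55
ee_pos: [447.7, 501.3, 212.6]
ee_rot: [-90.0, 0.0, 12.3]
force: [0.4, 0.7, 0.3]
gripper_width: 0.8
t 11.6 pos [444.5 508.2 212. ] phi 102.59 down [-0.002  0.006 -1.   ] F [-1.6  4.7  0.4] T [0.24 0.06 0.04] w 0.1 q [ 47.7  27.5  75.4   0.4  76.9 -55. ]
plate z median 29.360416835535453
hub z 54.78058320730255
```

View pics/t7z.png

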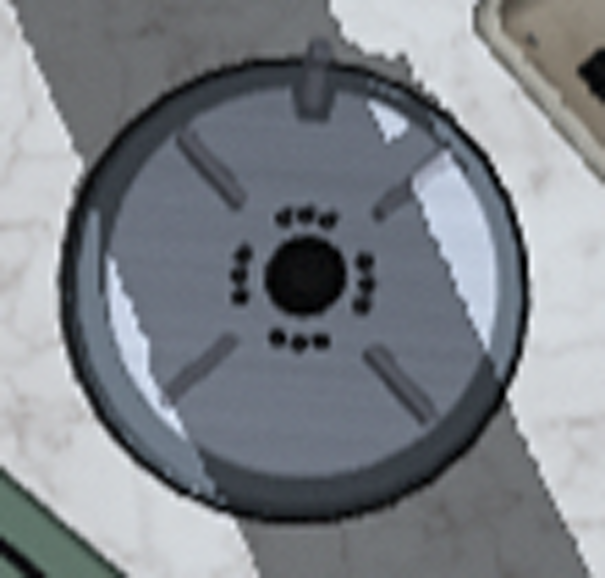

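View pics/side7.png

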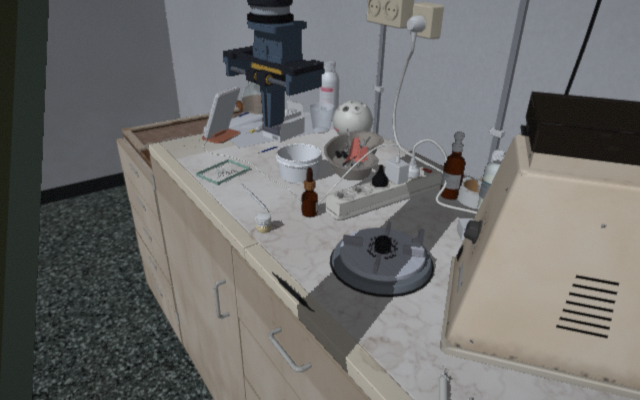

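```bash
python3 -m pendant '[{"delta_pos":[0,0,0],"twist":[0,0,0],"grip":0},{"delta_pos":[0,0,0],"twist":[0,0,0],"grip":0},{"delta_pos":[0,0,0],"twist":[0,0,0],"grip":0},{"delta_pos":[0,0,0],"twist":[0,0,0],"grip":0},{"delta_pos":[0,0,0],"twist":[0,0,0],"grip":0}]'
python3 -c "
from h import *
info()
from workcell import job
print(job.job_done())"
```

```text
time_s: 12.15
ee_pos: [449.2, 498.9, 213.2]
ee_rot: [-90.0, -0.0, 12.3]
force: [0.7, -0.0, -0.9]
gripper_width: 0.5
t 12.15 pos [449.2 498.9 213.2] phi 102.27 down [ 0.  0. -1.] F [ 0.7 -0.  -0.9] T [ 0.1  -0.   -0.05] w 0.5 q [ 47.   27.2  75.7  -0.   77.1 -55.2]
the job is handed in; nothing more can be done
None
```

The platter is home on its key and the job is handed in, at about 12 s of the 72 s allowed; the hand-in gives no verdict.

I set the open fingers over the hub and turned the platter about 145° anticlockwise by its dividers. I then shut the fingers and pressed the hub down.

- **Notch over the key:** before pressing, the top camera put the notch within about 1° of the key, which is 1 to 1.5 mm at the rim.
- **Pressed home:** the fingers stopped at z = 55.0 mm with 15 N. Camera depth afterwards gave the hub at 54.8 mm and the plate at 29.4 mm, against 55 and 29 mm when home.
- **Other objects:** the jar, bottle and plugger look unmoved in the side picture taken after the hand was clear. I only compared pictures and did not measure their positions.
- **Hand clear:** the hand is well away from everything, with a wrist force of about 1 N. A 5 N reading just after the last fast move was gone once the arm had settled, so I put it down to the arm stopping.
- **A check that disagreed:** close up, the wrist camera was off by about 5 to 10 mm, so I relied on the top camera for the alignment.

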